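# Free the paint-seized wing knob and open the canvas clamp

## Task

The wing knob that locks the clamp jaw is seized with dried paint: grip it, rock it gently back and forth in small arcs until it breaks free, without twisting off its stud, and then back it off anticlockwise (seen from above) nearly to its stop, well over a radian. Then slide the jaw straight back so that it stands at least 5 cm clear of the canvas, and let go. Leave the canvas and the other things on the table where they are.

Things in the scene. Friction and masses are not known exactly. Their poses are not given: they have to be found in the camera images.
- board: Fixed plywood clamping board, 220 mm (its x) by 320 mm (its y), 18 mm thick, origin at the centre of its underside, z up. A fence stands along its -y end; a wooden jaw bar crosses its middle, with the canvas between. The jaw slides away from the canvas along the board's +y. The wing knob stands in the middle of the jaw.
- wing_top (a point): Centre of the steel wing knob's top face, on its vertical turning axis, 96.5 mm above the table. The wing is an upright flat two-lobed bar 56 mm long (point x), 10 mm thick (point y), 32 mm high above a round 18 mm boss. Pinch it from above across the 10 mm, with 20 to 50 N. The point turns with the knob and rides with the jaw.
- knob (a joint): Turn of the knob, rad, anticlockwise from above positive (loosening); starts near 0, stop at 1.5. Seized: comes up solid somewhere 0.1 to 0.38 rad to each side, not always at the same place. Often it drags first (about 0.1 N m) as paint crumbles. Going to the solid end one way, then the other, clears more; pressing on does not. Free once past 0.45, after 2 to 5 to-and-fro rocks (then 0.05 N m).
- stud (a joint): Elastic twist of the thin stud under the knob, rad, anticlockwise from above positive, 0 unloaded; 5 N m of torque on the knob per rad. The stud is ruined if ever twisted more than 0.10 rad (0.5 N m) either way. It adds to the knob's turn in what the wing shows.
- jaw (a joint): Slide of the jaw away from the canvas along the board's +y, m: 0 against the canvas, stop at 0.085. Locked until the knob is backed off about 1.1 rad or more, then slides with about 3 N of drag, pushed at the jaw or through the knob.
- jaw_face (a point): Middle of the top edge of the jaw's face towards the canvas, 48.5 mm above the table, 20 mm to the canvas's side of the knob's axis. The jaw is a wooden bar 190 mm (board x) by 40 mm (board y), 30 mm high.
- canvas: Loose small painted canvas, 160 by 120 mm, 18 mm thick, lying on the board between fence and jaw (1.5 mm gap at the jaw); origin at the centre of its underside. To be left there.
- brush_pot: Loose steel pot of brushes, 64 mm across, 90 mm high (brushes up to 185 mm); origin at the centre of its underside. Bystander.
- paint_bottle: Loose white paint bottle, 52 mm across, 130 mm high; origin at the centre of its underside. Bystander.
- scraper: Loose scraper with wooden handle lying flat, 165 mm long, blade 60 mm wide, 16 mm high; origin near its middle on the underside. Bystander.

How it is judged (in metres and radians):
On the way, in this order (a step that is already met when the one before it is completed fails the run):
1. the knob has broken free and is backed off more than 1.1 rad, the jaw still against the canvas (value of joint knob above 1.1 rad and value of joint jaw below 0.03 m), for 0.1 s.
2. the jaw is slid at least 50 mm back (value of joint jaw above 0.0485 m), for 0.1 s.
At the end, for the whole second after the job is handed in: The knob stands backed off by more than 1.1 rad, the jaw has slid at least 48.5 mm back (50 mm clear of the canvas) and is at rest, the canvas is within 10 mm and the other things within 20 mm of where they began (value of joint knob above 1.1 rad and value of joint jaw above 0.0485 m and velocity of joint jaw below 0.01 m/s and velocity of joint knob below 0.1 rad/s and distance of canvas from where it was at the start of the episode below 0.01 m and distance of each of brush_pot, paint_bottle, scraper from where it was at the start of the episode below 0.02 m); the robot touches nothing.
It fails at once if the stud is twisted by more than 0.10 rad (0.5 N m) (value of joint stud above 0.1 rad or value of joint stud below -0.1 rad).
It fails at once if the canvas is shifted by more than 10 mm (distance of canvas from where it was at the start of the episode above 0.01 m).
It fails at once if a bystander is shifted by more than 20 mm or tipped (distance of any of brush_pot, paint_bottle, scraper from where it was at the start of the episode above 0.02 m or angle between any of brush_pot, paint_bottle's own z axis and vertical above 0.5 rad).
It also fails if it takes over 72 s, if anything falls off the work surface, if the arm or the gripper's body presses on something with over 40 N, if the wrist force passes 120 N, or if a joint passes its speed limit or range.

## Robot

A 6-joint arm with a two-finger parallel gripper is mounted at the origin on the work surface. World frame = base frame: x ahead of the robot, y to its left, z up, the work surface at z = 0. Lengths are in mm, angles in rad, forces in N, time in s.
With the tool pointing down it reaches from about 350 to 775 mm from the base axis. Payload 7.3 kg.
Tool frame: the origin (TCP) lies midway between the tips of the shut fingers; the grasp point (between the pads) lies 19 mm behind it; x points along the fingers, y is the direction in which the jaws open and shut, and the axes are right-handed (so a half turn about x gives the same grasp; the last joint's range is limited). The gripper opens to 92 mm and grips with 3 to 60 N. Pads are 19 mm wide; open, the fingers measure 130 mm over their backs; the gripper's body (75 mm by 190 mm) begins 47 mm behind the grasp point.
Start: joints at [1.037, 0.342, 1.524, -0, 1.275, -0.146], TCP at [198.518, 486.041, 226.741] pointing down, gripper open.
Joint ranges: [-2.53, 2.53], [-0.77, 2.02], [0.04, 2.7], [-1, 4.14], [0.28, 2.66], [-3.11, 3.11]. Speed limits (rad/s): [2.57, 2.57, 3.14, 3.14, 3.14, 3.14].

## Interface

Orientations are given as [roll, pitch, yaw] about the fixed x, y, z axes, in that order (R = Rz(yaw) Ry(pitch) Rx(roll)).
In Python, from plant import bot gives the robot as it stands. The module is installed in compiled form; this text tells all that it offers.
- The arm moves only by the shell command python3 -m handwheel 'ROWS' [OPENING]. ROWS is JSON, a list that holds one entry, the list of rows, each a list of 4 numbers: the shift along the tool's x, y, z in cm, then the turn about the tool's x in rad. A call has 1 to 8 rows; each row shifts and turns the commanded pose from where the row before left it, along the tool's axes as they then stand; what a row does not reach is not made up. A row lasts 1/12 s, in which the tool goes at most 41.7 mm and 7.16 degrees, less where a joint would pass 70% of its speed; a pose out of reach is approached as far as the arm can. A call is refused whole if a number of a shift passes 4.17 or a number of a turn 0.125, either way. A call with a gripper value outside its range is refused whole. OPENING is the opening, from 0 (shut) to 1 (fully open), set as the call begins (- or left out, the last holds). The fingers move at their own pace and stop on an object; the grip force is fixed at half the most. Time passes only in rows, so rows that do not move let the fingers close. It gives the time, the measured TCP pose, the force and the opening at its end, in the units of the state.
- bot.get_obs(): the state, without advancing time (a new reading comes with each control period).
- bot.capture(name): name is "side" or "top" or "wrist"; returns (picture, depth): 384x512x3 uint8, red, green, blue; 384x512 float32, mm along the optical axis (not along the pixel's ray), 0 where there is no reading.
- bot.camera_model(name): a dict with "fx", "fy", "cx", "cy" (pixels), "position" and "rotation" of the camera in the world. Camera axes: x right, y down, z forward; pixel columns grow to the right and rows downward; lengths in mm; the calibration is good to about 2 mm. The wrist camera is an equidistant fisheye: a pixel r from the principal point sees the ray r / f radians off the axis. A picture is of the moment at which its call begins: read the wrist's pose just before it. camera_model takes no time and is no camera call; for the wrist camera it gives the pose at the moment of the call.
- bot.close_job(): hands the job in, once; it reports no verdict.
Trained networks look in the newest picture that a camera, given by its name, has taken for a name from the list of things; names that differ only in an ending like _2 or _b are one class to them, and where a whole thing is asked for, a point or a joint stands for the part that bears it (a point fixed in the world has none). Each returns a list of dicts, best first, with "conf" (0 to 1); they miss things now and then, are a little off and sometimes report something else, mostly with a low value. They report only what shows in the picture. A call takes as long as a camera call.
- bot.find_in(camera, label): "bbox" ([left, top, width, height] in pixels, round what is visible of it).
- bot.spot_point(camera, label): "point" ([column, row] in pixels: a listed point, or the origin of a listed thing).
The state is a dict: "time": time; "joint_positions": joint angles; "dq": joint speeds; "tau": joint torques, N m; "tool_pos": TCP position; "tcp_rot": TCP orientation; "contact_force": force on the tool from outside, world axes, zero at the start; "moment": the same for the moment, N m; "grip_width": finger opening in mm.
Only numpy, scipy, OpenCV 4.12 (cv2) and the standard library are available. Lean on these libraries where they do the work, as an engineer would, in place of code of your own. Each camera call takes 0.05 s, during which the arm holds its last target.

## Working session

There is one attempt and no reset: what is moved stays moved. The work goes in short steps, Python scripts to look and compute and a shell command to move; the robot and the scene stay as the last step left them, time stands still between calls to the robot, and variables do not carry over. Pictures are saved under pics/ and viewed, and the job is handed in when it is done.

```bash
mkdir -p pics; cat > h.py <<'E'
import numpy as np, cv2
from plant import bot
def ray(cam,px):
    m=bot.camera_model(cam); return m
def world(cam,u,v,depth=None,z=None):
    m=bot.camera_model(cam); p=np.array(m["position"]);R=np.array(m["rotation"])
    x=(u-m["cx"])/m["fx"];y=(v-m["cy"])/m["fy"]
    if cam=="wrist":
        r=np.hypot(x,y); s=np.sin(r)/r if r>1e-9 else 1
        d=np.array([x*s,y*s,np.cos(r)])
    else: d=np.array([x,y,1.])
    d2=R@d
    if z is not None: return p+d2*(z-p[2])/d2[2]
    return p+d2*depth/d[2]
E
python3 - <<'E'
from h import *
o=bot.get_obs()
for k in o: print(k,np.round(o[k],3))
for c in ["top","side","wrist"]:
    im,d=bot.capture(c); cv2.imwrite(f"pics/{c}0.png",im[:,:,::-1])
    for l in ["wing_top","jaw_face","canvas","board","brush_pot","paint_bottle","scraper"]:
        r=bot.spot_point(c,l)[:2]
        print(c,l,[(np.round(q["point"],1),round(q["conf"],2)) for q in r], end=' ')
        z={"wing_top":96.5,"jaw_face":48.5,"canvas":18}.get(l,0)
        if r: print(np.round(world(c,*r[0]["point"],z=z),1))
        else: print()
E
```

```text
time 0.0
joint_positions [ 1.037  0.343  1.525 -0.     1.275 -0.146]
dq [ 0.002  0.    -0.001 -0.001  0.001  0.001]
tau [ -0.    -43.124 -24.422   0.072   0.056  -0.   ]
tool_pos [198.292 485.664 226.047]
tcp_rot [-1.708  1.569 -2.096]
contact_force [ 0.508 -0.673 -0.737]
moment [-0.072 -0.001  0.021]
grip_width 91.791
top wing_top [(array([333. , 212.3]), 0.59)] Traceback (most recent call last):
  File "<stdin>", line 10, in <module>
  File "h.py", line 13, in world
    if z is not None: return p+d2*(z-p[2])/d2[2]
                                           ~~^^^
IndexError: invalid index to scalar variable.
```

```bash
python3 - <<'E'
from h import *
for c in ["top","side","wrist"]: print(bot.camera_model(c))
E
```

```text
{'fx': 469.0939885883369, 'fy': 469.0939885883369, 'cx': 256.5913440153771, 'cy': 188.8215353229884, 'position': array([ 522.9188625 ,   32.42228304, 1071.51882033]), 'rotation': array([-3.03895087, -0.00386316, -1.5847811 ])}
{'fx': 354.47558788463374, 'fy': 354.47558788463374, 'cx': 252.41529327147794, 'cy': 191.67466575149123, 'position': array([ 300.0973442 , -359.72451322,  634.37569428]), 'rotation': array([-2.39417208, -0.00883758, -0.7153009 ])}
{'fx': 297.3186396354542, 'fy': 297.3186396354542, 'cx': 258.4288383894383, 'cy': 194.75594018496267, 'position': array([122.45741351, 517.21904904, 384.91498421]), 'rotation': array([2.83961178e+00, 1.76442488e-03, 1.18319255e+00])}
```

View pics/top0.png

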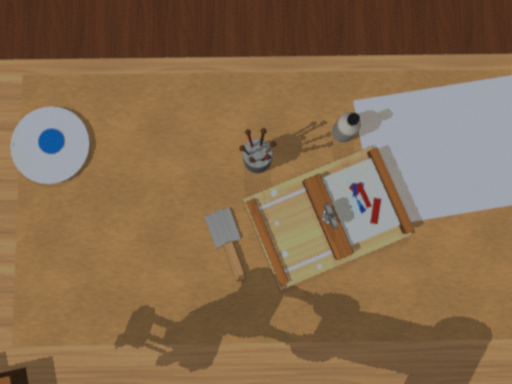

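```bash
sed -i 's/R=np.array(m\["rotation"\])/R=Rot.from_euler("xyz",m["rotation"]).as_matrix()/; 1a from scipy.spatial.transform import Rotation as Rot' h.py
python3 - <<'E'
from h import *
for c in ["top","side"]:
    im,d=bot.capture(c); cv2.imwrite(f"pics/{c}1.png",cv2.resize(im[:,:,::-1],(800,600)))
    np.save(f"{c}.npy",d); cv2.imwrite(f"pics/{c}_full.png",im[:,:,::-1])
    for l in ["wing_top","jaw_face","canvas","board","brush_pot","paint_bottle","scraper"]:
        r=bot.spot_point(c,l)[:2]
        print(c,l,[(np.round(q["point"],1),round(q["conf"],2)) for q in r], end=' ')
        z={"wing_top":96.5,"jaw_face":48.5,"canvas":18}.get(l,0)
        if r: print(np.round(world(c,*r[0]["point"],z=z),1))
        else: print()
    a=im[170:270,270:400] if c=="top" else im
    if c=="top": cv2.imwrite("pics/topcrop.png",cv2.resize(a[:,:,::-1],None,fx=6,fy=6,interpolation=cv2.INTER_CUBIC))
print(bot.get_obs()["time"])
E
```

```text
top wing_top [(array([330.9, 212.4]), 0.72)] [ 571.9 -126.6   96.5]
top jaw_face [(array([337.5, 212.6]), 0.81)] [ 573.7 -148.8   48.5]
top canvas [(array([357.3, 201.8]), 0.66)] [ 598.9 -199.7   18. ]
top board [(array([327.9, 214.4]), 0.66), (array([257. , 161.5]), 0.35)] [ 572.3 -135.4    0. ]
top brush_pot [(array([256.8, 159.3]), 0.89)] [701.8  25.3   0. ]
top paint_bottle [(array([337.9, 217. ]), 0.3)] [ 566. -158.    0.]
top scraper [(array([228.7, 242.5]), 0.85), (array([344.5, 134.6]), 0.59)] [511.6  91.7   0. ]
side wing_top [(array([274.9, 254.4]), 0.63)] [ 561.3 -127.3   96.5]
side jaw_face [(array([286.4, 273.3]), 0.62)] [ 572.5 -150.4   48.5]
side canvas [(array([315.4, 289.9]), 0.74), (array([185.9, 223.6]), 0.28)] [ 603.4 -200.4   18. ]
side board [(array([272.2, 280.9]), 0.89)] [ 561.8 -126.8    0. ]
side brush_pot [(array([267.7, 203.9]), 0.58), (array([355.3, 236.9]), 0.21)] [691.6  27.2   0. ]
side paint_bottle [(array([355.5, 236.9]), 0.65)] [ 773. -168.    0.]
side scraper [(array([184.4, 223.5]), 0.82)] [509.7 106.1   0. ]
0.9
```

View pics/side1.png

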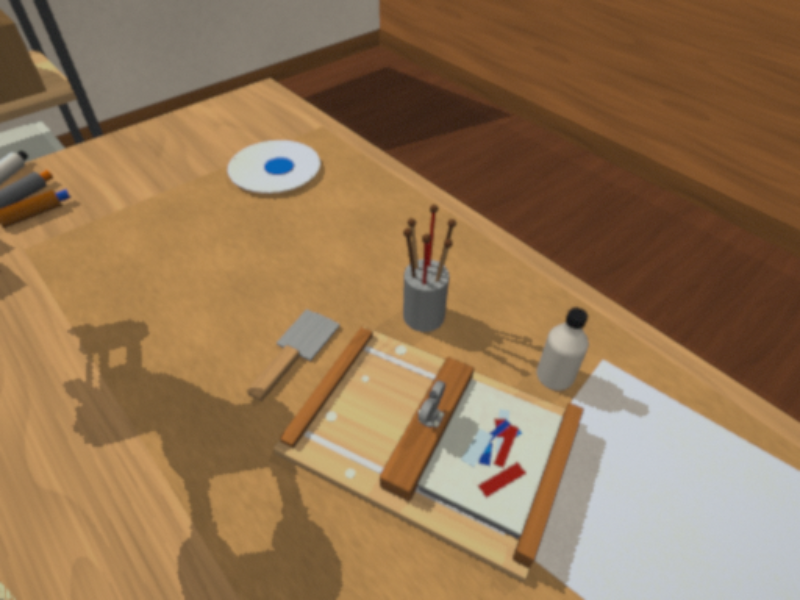

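View pics/topcrop.png

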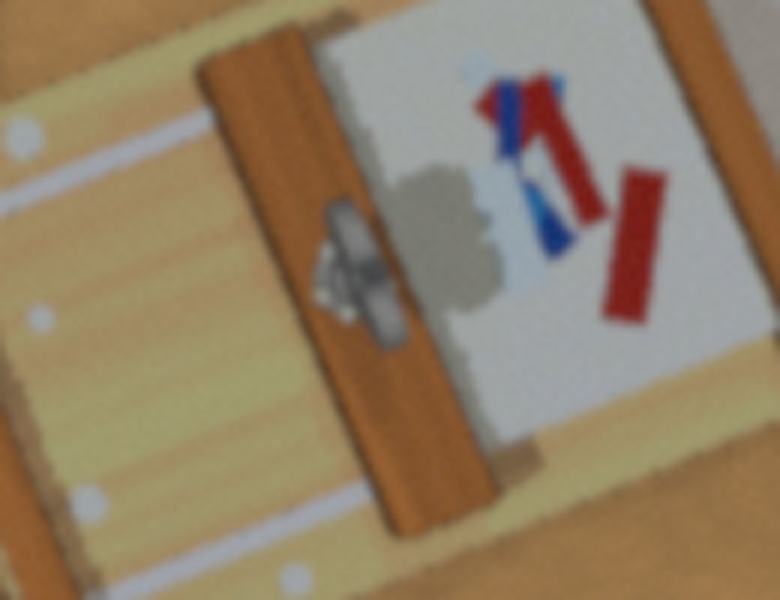

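```bash
cat >> h.py <<'E'
def tool():
    o=bot.get_obs(); return np.array(o["tool_pos"]),Rot.from_euler("xyz",o["tcp_rot"]).as_matrix(),o
def goto(target,yaw_y=None):
    """yaw_y: world angle wanted of tool y axis (mod pi)"""
    p,R,o=tool(); d=R.T@(np.array(target)-p)
    print("t",round(o["time"],2),"tcp",p.round(1),"toolY ang",round(np.arctan2(R[1,1],R[0,1]),3),"tilt",np.round(R[:,0],3))
    print("shift cm",(d/10).round(2))
    if yaw_y is not None:
        a=np.arctan2(R[1,1],R[0,1]); e=(yaw_y-a+np.pi/2)%np.pi-np.pi/2
        print("ccw turn",round(e,3),"-> turn about tool x",round(-e,3))
E
python3 - <<'E'
from h import *
g=lambda u,v,z: world("top",270+u/6-.4,170+v/6-.4,z=z)
c=g(369,275,96.5); print("wing c",c)
def ang(a,b): d=b-a; return np.arctan2(d[1],d[0])
print("wing ang",ang(g(340,205,96.5),g(398,345,96.5)),ang(g(200,70,48.5),g(395,535,48.5)),ang(g(300,30,48.5),g(497,490,48.5)))
D=np.load("top.npy"); print(D[205:225,322:342:2].round(0))
goto([568,-127,226.5],1.975)
E
```

```text
wing c [ 565.57925757 -126.83610506   96.5       ]
wing ang -2.776352333459789 -2.769421027991929 -2.765436633511974
[[1026.  987.  981.  977. 1025. 1029. 1041. 1038.    0. 1036.]
 [1027.  991.  976.  978.  977. 1023. 1040. 1036. 1036. 1042.]
 [1024.  997.  978.  977.  976. 1024. 1035. 1036. 1034. 1039.]
 [1025. 1024.  979.  977.  977. 1026. 1023. 1035. 1038. 1034.]
 [1026. 1025.  986.  975.  977. 1024. 1022. 1039. 1037. 1038.]
 [1025. 1019.  989.  977.  978. 1017. 1022. 1036. 1034. 1035.]
 [1025. 1013.  993.  977.  980.  978. 1024. 1039. 1037. 1033.]
 [1022. 1017.  999.  977.  979.  980. 1022. 1036. 1036. 1033.]
 [1023. 1017. 1002.  980.  979.  975. 1021. 1025. 1036. 1037.]
 [1018. 1019. 1008.  987.  973.  973. 1017. 1026. 1036. 1035.]
 [1019. 1019. 1005.  990.  973.  974. 1017. 1023. 1038. 1036.]
 [1020. 1017. 1004.  991.  971.  972. 1012. 1024. 1034. 1034.]
 [1017. 1020. 1005.  998.  982.  980.  979. 1021. 1024. 1033.]
 [1016. 1017. 1011. 1003.  979.  977.  977. 1022. 1022. 1035.]
 [1017. 1015. 1019. 1005.  982.  973.  975. 1024. 1019. 1036.]
 [1022. 1020. 1022. 1017.  987.  976.  974.  977. 1019. 1036.]
 [1019. 1022. 1016. 1014.  994.  973.  975.  973. 1022. 1034.]
 [1022. 1022. 1019. 1016.  997.  974.  973.  974. 1019. 1026.]
 [1023. 1018. 1023. 1023. 1003.  976.  980.  973. 1020. 1020.]
 [1020. 1019. 1021. 1019. 1022.  978.  975.  978. 1017. 1020.]]
t 0.9 tcp [198.5 486.1 226.8] toolY ang 1.183 tilt [ 0.  0. -1.]
shift cm [ 2.000e-02 -4.278e+01  5.739e+01]
ccw turn 0.792 -> turn about tool x -0.792
```

```bash
python3 -m handwheel '[[[0,-2.4,3.2,0],[0,-2.4,3.2,0],[0,-2.4,3.2,0],[0,-2.4,3.2,0],[0,-2.4,3.2,0],[0,-2.4,3.2,0],[0,-2.4,3.2,0],[0,-2.4,3.2,0]]]'
python3 -m handwheel '[[[0,-2.4,3.2,0],[0,-2.4,3.2,0],[0,-2.4,3.2,0],[0,-2.4,3.2,0],[0,-2.4,3.2,0],[0,-2.4,3.2,0],[0,-2.4,3.2,0],[0,-2.4,3.2,0]]]'
python3 -m handwheel '[[[0,0,0,0.125],[0,0,0,0.125],[0,0,0,0.125],[0,0,0,0.125],[0,0,0,0.125],[0,0,0,0.125],[0,0,0,0.125],[0,0,0,0.125]]]'
python3 -c "
from h import *
goto([565.6,-126.8,226.5],1.94); print(bot.get_obs()['joint_positions'])"
```

```text
time: 1.57
tool_pos: [363.5, 209.8, 227.0]
tcp_rot: [0.896, 1.57, 0.509]
contact_force: [0.7, 0.6, -0.3]
grip_width: 92.1
time: 2.23
tool_pos: [528.0, -65.1, 226.8]
tcp_rot: [0.658, 1.57, 0.27]
contact_force: [2.1, 0.3, 0.5]
grip_width: 91.8
time: 2.9
tool_pos: [527.3, -63.1, 226.7]
tcp_rot: [2.657, 1.571, 1.263]
contact_force: [0.0, 0.2, -0.3]
grip_width: 91.9
t 2.9 tcp [527.3 -63.1 226.7] toolY ang 0.177 tilt [ 0.  0. -1.]
shift cm [0.02 2.65 6.95]
ccw turn -1.378 -> turn about tool x 1.378
[-2.63479867e-01  3.53127461e-01  1.50759743e+00  1.26401392e-04
  1.28086238e+00 -4.40283559e-01]
```

```bash
python3 -m handwheel '[[[0,1.3,3.5,0],[0,1.3,3.5,0],[0,0,0,0.125],[0,0,0,0.125],[0,0,0,0.125],[0,0,0,0.125],[0,0,0,0.125],[0,0,0,0.125]]]'
python3 -m handwheel '[[[0,0,0,0.125],[0,0,0,0.125],[0,0,0,0.125],[0,0,0,0.125],[0,0,0,0.125],[0,0,0,0],[0,0,0,0]]]'
python3 - <<'E'
from h import *
goto([565.6,-126.8,226.5],1.94); print(bot.get_obs()['joint_positions'])
m=bot.camera_model("wrist"); im,d=bot.capture("wrist"); np.save("w1.npy",d)
cv2.imwrite("pics/w1.png",im[:,:,::-1])
for l,z in [("wing_top",96.5),("jaw_face",48.5)]:
    for q in bot.spot_point("wrist",l)[:2]: print(l,q,world("wrist",*q["point"],z=z))
E
```

```text
time: 3.57
tool_pos: [565.6, -127.2, 226.6]
tcp_rot: [-1.928, 1.571, 2.211]
contact_force: [0.2, 0.4, -0.0]
grip_width: 92.0
time: 4.15
tool_pos: [565.6, -127.2, 226.7]
tcp_rot: [-1.433, 1.571, 2.091]
contact_force: [0.5, 0.1, -0.0]
grip_width: 91.5
t 4.15 tcp [ 565.6 -127.2  226.7] toolY ang -1.188 tilt [-0.  0. -1.]
shift cm [ 0.02 -0.03 -0.02]
ccw turn -0.013 -> turn about tool x 0.013
[-3.53380630e-01  4.43076857e-01  1.36795322e+00  8.22828186e-05
  1.33065800e+00  8.34782060e-01]
wing_top {'point': [260.9, 184.7], 'conf': 0.59} [ 566.50103511 -128.31251147   96.5       ]
jaw_face {'point': [273.8, 176.4], 'conf': 0.88} [ 569.31656694 -143.83925497   48.5       ]
```

View pics/w1.png

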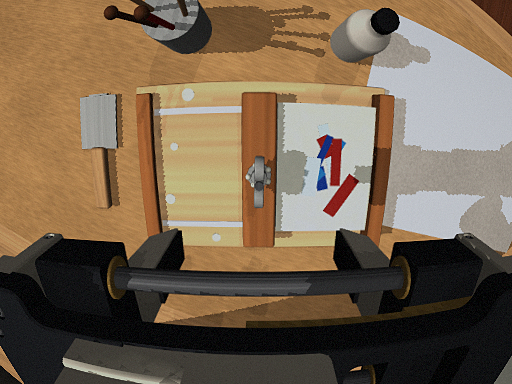

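```bash
cat > wing.py <<'E'
from h import *
def wing(c,d,u0,u1,v0,v1,zlo=88,zhi=104):
    P=[]
    for v in range(v0,v1):
        for u in range(u0,u1):
            if d[v,u]>0:
                p=world(c,u,v,depth=float(d[v,u]))
                if zlo<p[2]<zhi: P.append(p)
    P=np.array(P); 
    (cx,cy),(w,h),a=cv2.minAreaRect(P[:,:2].astype(np.float32))
    e,V=np.linalg.eigh(np.cov(P[:,:2].T)); l=V[:,1]
    print(c,len(P),"mean",P.mean(0).round(1),"rect",round(cx,1),round(cy,1),round(w,1),round(h,1),"long ang",round(np.arctan2(l[1],l[0])%np.pi,3))
E
python3 - <<'E'
from wing import *
wing("wrist",np.load("w1.npy"),240,282,140,225)
wing("top",np.load("top.npy"),310,350,190,240)
wing("side",np.load("side.npy"),250,310,230,290)
E
```

```text
Traceback (most recent call last):
  File "wing.py", line 7, in wing
    p=world(c,u,v,depth=float(d[v,u]))
  File "h.py", line 7, in world
    m=bot.camera_model(cam); p=np.array(m["position"]);R=Rot.from_euler("xyz",m["rotation"]).as_matrix()
ValueError: time passes only in moves, steps and waits
```

```bash
sed -i 's/m=bot.camera_model(cam); p=/m=cm(cam); p=/; 2a import functools\ncm=functools.lru_cache(None)(lambda c: bot.camera_model(c))' h.py
python3 - <<'E'
from wing import *
wing("wrist",np.load("w1.npy"),240,282,140,225)
wing("top",np.load("top.npy"),310,350,190,240)
wing("side",np.load("side.npy"),250,310,230,290)
E
```

```text
wrist 487 mean [ 568.  -125.3   95.6] rect 565.9 -126.3 54.2 10.0 long ang 0.361
top 129 mean [ 566.7 -127.1   94.7] rect 567.1 -127.3 53.3 10.6 long ang 0.36
side 155 mean [ 562.2 -129.1   95.6] rect 565.7 -126.9 53.8 10.2 long ang 0.349
```

```bash
python3 -m handwheel '[[[3.9,-0.02,-0.07,0.023],[3.9,0,0,0],[3.9,0,0,0],[2.1,0,0,0],[2.0,0,0,0],[0,0,0,0],[0,0,0,0]]]'
python3 - <<'E'
from h import *
goto([566.2,-126.7,68.5],1.931)
o=bot.get_obs(); print(o["moment"],o["contact_force"])
im,d=bot.capture("wrist"); np.save("w2.npy",d)
cv2.imwrite("pics/w2.png",im[:,:,::-1])
E
```

```text
time: 4.88
tool_pos: [565.8, -126.6, 68.2]
tcp_rot: [-0.744, 1.569, 2.755]
contact_force: [-0.2, -0.6, 0.1]
grip_width: 91.9
t 4.88 tcp [ 565.8 -126.6   68.2] toolY ang -1.214 tilt [-0.002  0.001 -1.   ]
shift cm [-0.03  0.03 -0.03]
ccw turn 0.003 -> turn about tool x -0.003
[-0.07794014  0.19488339 -0.00104312] [-0.16202332 -0.58101189  0.14987858]
```

View pics/w2.png

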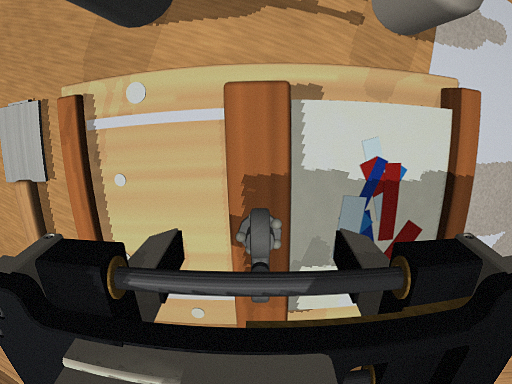

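```bash
cat > g.py <<'E'
# guard: prints state, exit 1 if |moment| about z exceeds limit (arg)
import sys
from h import *
M=[]
p,R,o=tool(); F=np.array(o["contact_force"]);m=np.array(o["moment"])
a=np.arctan2(R[1,1],R[0,1])
print("t%.2f ang %.3f  Mz %.3f  Fxyz %s Ftool_y %.1f Ftool_z %.1f w %.1f pos %s"%(o["time"],(a+1.214+np.pi/2)%np.pi-np.pi/2,m[2],F.round(1),R[:,1]@F,R[:,2]@F,o["grip_width"],p.round(1)))
if len(sys.argv)>1 and abs(m[2])>float(sys.argv[1]): print("STOP"); sys.exit(1)
E
python3 -m handwheel '[[[0,0,0,0],[0,0,0,0],[0,0,0,0],[0,0,0,0],[0,0,0,0],[0,0,0,0],[0,0,0,0],[0,0,0,0]]]' 0.2; python3 g.py
python3 -m handwheel '[[[0,0,0,0],[0,0,0,0],[0,0,0,0],[0,0,0,0],[0,0,0,0],[0,0,0,0]]]' 0; python3 g.py
```

```text
time: 5.6
tool_pos: [566.2, -126.7, 68.7]
tcp_rot: [-2.295, 1.571, 1.203]
contact_force: [0.3, 0.5, -0.2]
grip_width: 43.1
t5.60 ang -0.001  Mz -0.052  Fxyz [ 0.3  0.5 -0.2] Ftool_y -0.4 Ftool_z -0.5 w 43.1 pos [ 566.2 -126.7   68.7]
time: 6.1
tool_pos: [566.2, -126.9, 68.7]
tcp_rot: [2.03, 1.571, -0.755]
contact_force: [0.5, -0.9, -1.1]
grip_width: 9.8
t6.10 ang -0.001  Mz -0.003  Fxyz [ 0.5 -0.9 -1.1] Ftool_y 1.0 Ftool_z -0.1 w 9.8 pos [ 566.2 -126.9   68.7]
```

```bash
python3 -m handwheel '[[[0,0,0,-0.03],[0,0,0,-0.03],[0,0,0,0],[0,0,0,0]]]' >/dev/null; python3 g.py 0.25 &&
python3 -m handwheel '[[[0,0,0,-0.03],[0,0,0,0],[0,0,0,0]]]' >/dev/null && python3 g.py 0.25; python3 -c "
from plant import bot
bot.capture('wrist')" ; python3 g.py
```

```text
t6.43 ang 0.058  Mz -0.073  Fxyz [-0.1 -0.5 -0.7] Ftool_y 0.4 Ftool_z 0.3 w 10.0 pos [ 566.2 -126.8   68.7]
t6.68 ang 0.088  Mz -0.010  Fxyz [-0.2 -1.2 -0.8] Ftool_y 1.0 Ftool_z 0.7 w 10.0 pos [ 566.2 -126.8   68.7]
t6.73 ang 0.088  Mz -0.101  Fxyz [ 0.3 -1.9 -0.5] Ftool_y 1.8 Ftool_z 0.5 w 10.1 pos [ 566.2 -126.8   68.7]
```

```bash
python3 -m handwheel '[[[0,0,0,-0.025],[0,0,0,0]]]' >/dev/null; python3 g.py 0.22 &&
python3 -m handwheel '[[[0,0,0,-0.025],[0,0,0,0]]]' >/dev/null && python3 g.py 0.22 &&
python3 -m handwheel '[[[0,0,0,-0.025],[0,0,0,0]]]' >/dev/null && python3 g.py 0.22 &&
python3 -m handwheel '[[[0,0,0,-0.025],[0,0,0,0]]]' >/dev/null && python3 g.py 0.22 &&
python3 -m handwheel '[[[0,0,0,-0.025],[0,0,0,0]]]' >/dev/null && python3 g.py 0.22 &&
python3 -m handwheel '[[[0,0,0,-0.025],[0,0,0,0]]]' >/dev/null && python3 g.py 0.22 &&
python3 -m handwheel '[[[0,0,0,-0.025],[0,0,0,0]]]' >/dev/null && python3 g.py 0.22 &&
python3 -m handwheel '[[[0,0,0,-0.025],[0,0,0,0]]]' >/dev/null && python3 g.py 0.22
```

```text
t6.90 ang 0.115  Mz -0.014  Fxyz [ 0.4 -1.4 -0.4] Ftool_y 1.5 Ftool_z 0.3 w 9.7 pos [ 566.2 -126.8   68.7]
t7.07 ang 0.141  Mz -0.029  Fxyz [ 0.2 -1.6 -1. ] Ftool_y 1.5 Ftool_z 0.6 w 9.7 pos [ 566.2 -126.8   68.7]
t7.23 ang 0.166  Mz -0.051  Fxyz [-0.3 -2.6 -0.9] Ftool_y 2.1 Ftool_z 1.5 w 9.8 pos [ 566.2 -126.8   68.7]
t7.40 ang 0.191  Mz -0.023  Fxyz [ 0.9 -2.2  0.6] Ftool_y 2.3 Ftool_z 0.4 w 9.9 pos [ 566.2 -126.8   68.7]
t7.57 ang 0.216  Mz -0.080  Fxyz [ 0.6 -2.5 -1.9] Ftool_y 2.4 Ftool_z 0.9 w 9.7 pos [ 566.2 -126.8   68.7]
t7.73 ang 0.241  Mz -0.111  Fxyz [ 0.2 -4.  -1.7] Ftool_y 3.5 Ftool_z 2.1 w 9.5 pos [ 566.2 -126.8   68.7]
t7.90 ang 0.266  Mz -0.145  Fxyz [-0.1 -2.5 -0.3] Ftool_y 2.0 Ftool_z 1.5 w 9.9 pos [ 566.2 -126.7   68.7]
t8.07 ang 0.291  Mz -0.107  Fxyz [ 0.5 -3.2 -0.9] Ftool_y 2.9 Ftool_z 1.5 w 10.1 pos [ 566.2 -126.7   68.7]
```

```bash
python3 -m handwheel '[[[0,0,0,-0.02],[0,0,0,0]]]' >/dev/null; python3 g.py 0.22 &&
python3 -m handwheel '[[[0,0,0,-0.02],[0,0,0,0]]]' >/dev/null && python3 g.py 0.22 &&
python3 -m handwheel '[[[0,0,0,-0.02],[0,0,0,0]]]' >/dev/null && python3 g.py 0.22 &&
python3 -m handwheel '[[[0,0,0,-0.02],[0,0,0,0]]]' >/dev/null && python3 g.py 0.22
python3 - <<'E'
from h import *
im,d=bot.capture("wrist")
cv2.imwrite("pics/w3.png",im[:,:,::-1])
im,d=bot.capture("top"); cv2.imwrite("pics/t3.png",cv2.resize(im[130:300,220:450,::-1],None,fx=3,fy=3,interpolation=cv2.INTER_CUBIC))
E
```

```text
t8.23 ang 0.310  Mz -0.109  Fxyz [ 0.7 -3.1 -1.2] Ftool_y 2.9 Ftool_z 1.3 w 9.8 pos [ 566.2 -126.7   68.7]
t8.40 ang 0.330  Mz -0.120  Fxyz [ 0.6 -3.  -1.3] Ftool_y 2.7 Ftool_z 1.5 w 9.8 pos [ 566.2 -126.7   68.7]
t8.57 ang 0.350  Mz -0.148  Fxyz [ 0.8 -2.6 -1. ] Ftool_y 2.4 Ftool_z 1.1 w 9.9 pos [ 566.2 -126.7   68.7]
t8.73 ang 0.370  Mz -0.283  Fxyz [ 0.5 -3.  -0.7] Ftool_y 2.6 Ftool_z 1.6 w 9.8 pos [ 566.2 -126.7   68.7]
STOP
```

View pics/w3.png

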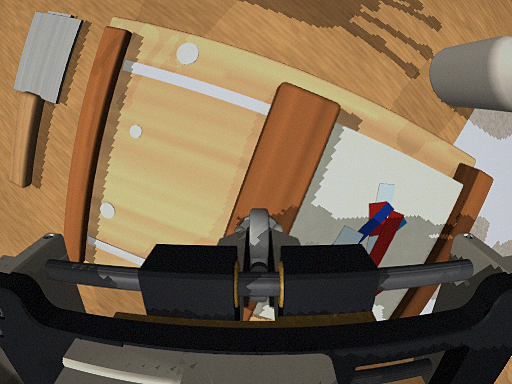

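```bash
python3 -m handwheel '[[[0,0,0,-0.01],[0,0,0,0]]]' >/dev/null; python3 g.py 0.22 
python3 -m handwheel '[[[0,0,0,0.06],[0,0,0,0.06],[0,0,0,0.06],[0,0,0,0.06],[0,0,0,0.06],[0,0,0,0]]]' >/dev/null; python3 g.py 0.22  &&
python3 -m handwheel '[[[0,0,0,0.05],[0,0,0,0.05],[0,0,0,0]]]' >/dev/null; python3 g.py 0.22 
```

```text
t9.00 ang 0.380  Mz -0.266  Fxyz [ 1.2 -3.6 -0.6] Ftool_y 3.5 Ftool_z 1.5 w 9.8 pos [ 566.2 -126.7   68.7]
STOP
t9.50 ang 0.077  Mz 0.013  Fxyz [ 0.5 -2.8 -1. ] Ftool_y 2.8 Ftool_z 0.8 w 10.1 pos [ 566.1 -126.7   68.7]
t9.75 ang -0.021  Mz -0.009  Fxyz [ 0.2 -3.2 -1.2] Ftool_y 3.1 Ftool_z 0.8 w 9.9 pos [ 566.1 -126.7   68.7]
```

Now the clockwise side, in small guarded steps.

```bash
python3 -m handwheel '[[[0,0,0,0.03],[0,0,0,0.03],[0,0,0,0]]]' >/dev/null; python3 g.py 0.22 &&
python3 -m handwheel '[[[0,0,0,0.025],[0,0,0,0]]]' >/dev/null && python3 g.py 0.22 &&
python3 -m handwheel '[[[0,0,0,0.025],[0,0,0,0]]]' >/dev/null && python3 g.py 0.22 &&
python3 -m handwheel '[[[0,0,0,0.025],[0,0,0,0]]]' >/dev/null && python3 g.py 0.22 &&
python3 -m handwheel '[[[0,0,0,0.025],[0,0,0,0]]]' >/dev/null && python3 g.py 0.22 &&
python3 -m handwheel '[[[0,0,0,0.025],[0,0,0,0]]]' >/dev/null && python3 g.py 0.22 &&
python3 -m handwheel '[[[0,0,0,0.025],[0,0,0,0]]]' >/dev/null && python3 g.py 0.22 &&
python3 -m handwheel '[[[0,0,0,0.025],[0,0,0,0]]]' >/dev/null && python3 g.py 0.22 &&
python3 -m handwheel '[[[0,0,0,0.025],[0,0,0,0]]]' >/dev/null && python3 g.py 0.22 &&
python3 -m handwheel '[[[0,0,0,0.025],[0,0,0,0]]]' >/dev/null && python3 g.py 0.22 &&
python3 -m handwheel '[[[0,0,0,0.025],[0,0,0,0]]]' >/dev/null && python3 g.py 0.22 &&
python3 -m handwheel '[[[0,0,0,0.025],[0,0,0,0]]]' >/dev/null && python3 g.py 0.22 &&
python3 -m handwheel '[[[0,0,0,0.025],[0,0,0,0]]]' >/dev/null && python3 g.py 0.22
```

```text
t10.00 ang -0.079  Mz 0.033  Fxyz [ 1.2 -2.3 -0.8] Ftool_y 2.5 Ftool_z -0.5 w 9.6 pos [ 566.1 -126.6   68.7]
t10.17 ang -0.104  Mz 0.083  Fxyz [ 0.2 -1.6 -0.8] Ftool_y 1.6 Ftool_z 0.2 w 10.3 pos [ 566.1 -126.6   68.7]
t10.33 ang -0.129  Mz 0.081  Fxyz [ 0.1 -2.4 -0.4] Ftool_y 2.4 Ftool_z 0.5 w 9.2 pos [ 566.1 -126.6   68.7]
t10.50 ang -0.154  Mz 0.122  Fxyz [ 0.5 -2.6 -0.5] Ftool_y 2.7 Ftool_z 0.0 w 9.8 pos [ 566.1 -126.6   68.7]
t10.67 ang -0.180  Mz 0.125  Fxyz [ 1.2 -1.6 -1.1] Ftool_y 1.8 Ftool_z -0.9 w 10.0 pos [ 566.2 -126.6   68.7]
t10.83 ang -0.205  Mz 0.110  Fxyz [-0.3 -2.4 -1. ] Ftool_y 2.3 Ftool_z 0.6 w 9.8 pos [ 566.1 -126.6   68.7]
t11.00 ang -0.230  Mz 0.182  Fxyz [ 0.1 -0.9 -0.6] Ftool_y 0.9 Ftool_z 0.0 w 9.8 pos [ 566.1 -126.6   68.7]
t11.17 ang -0.255  Mz 0.245  Fxyz [-0.4 -0.7  0. ] Ftool_y 0.7 Ftool_z 0.5 w 9.6 pos [ 566.1 -126.6   68.7]
STOP
```

```bash
python3 -m handwheel '[[[0,0,0,0.012],[0,0,0,0]]]' >/dev/null; python3 g.py
python3 -m handwheel '[[[0,0,0,0]]]' >/dev/null; python3 g.py 0.3 && python3 -m handwheel '[[[0,0,0,0.01],[0,0,0,0]]]' >/dev/null; python3 g.py
```

```text
t11.33 ang -0.267  Mz 0.271  Fxyz [-0.3 -2.   0.3] Ftool_y 2.0 Ftool_z 0.5 w 9.9 pos [ 566.1 -126.6   68.7]
t11.42 ang -0.267  Mz 0.278  Fxyz [ 0.6 -1.2 -0.1] Ftool_y 1.3 Ftool_z -0.5 w 9.7 pos [ 566.1 -126.6   68.7]
t11.58 ang -0.278  Mz 0.295  Fxyz [ 0.4 -0.7 -0.8] Ftool_y 0.7 Ftool_z -0.3 w 10.2 pos [ 566.1 -126.6   68.7]
```

```bash
python3 -m handwheel '[[[0,0,0,-0.06],[0,0,0,-0.06],[0,0,0,-0.06],[0,0,0,-0.06],[0,0,0,-0.06],[0,0,0,-0.06],[0,0,0,0]]]' >/dev/null; python3 g.py 0.22 &&
python3 -m handwheel '[[[0,0,0,-0.025],[0,0,0,0]]]' >/dev/null && python3 g.py 0.22 &&
python3 -m handwheel '[[[0,0,0,-0.025],[0,0,0,0]]]' >/dev/null && python3 g.py 0.22 &&
python3 -m handwheel '[[[0,0,0,-0.025],[0,0,0,0]]]' >/dev/null && python3 g.py 0.22 &&
python3 -m handwheel '[[[0,0,0,-0.025],[0,0,0,0]]]' >/dev/null && python3 g.py 0.22 &&
python3 -m handwheel '[[[0,0,0,-0.025],[0,0,0,0]]]' >/dev/null && python3 g.py 0.22 &&
python3 -m handwheel '[[[0,0,0,-0.025],[0,0,0,0]]]' >/dev/null && python3 g.py 0.22 &&
python3 -m handwheel '[[[0,0,0,-0.025],[0,0,0,0]]]' >/dev/null && python3 g.py 0.22 &&
python3 -m handwheel '[[[0,0,0,-0.025],[0,0,0,0]]]' >/dev/null && python3 g.py 0.22 &&
python3 -m handwheel '[[[0,0,0,-0.025],[0,0,0,0]]]' >/dev/null && python3 g.py 0.22 &&
python3 -m handwheel '[[[0,0,0,-0.025],[0,0,0,0]]]' >/dev/null && python3 g.py 0.22 &&
python3 -m handwheel '[[[0,0,0,-0.025],[0,0,0,0]]]' >/dev/null && python3 g.py 0.22 &&
python3 -m handwheel '[[[0,0,0,-0.025],[0,0,0,0]]]' >/dev/null && python3 g.py 0.22 &&
python3 -m handwheel '[[[0,0,0,-0.025],[0,0,0,0]]]' >/dev/null && python3 g.py 0.22 &&
python3 -m handwheel '[[[0,0,0,-0.025],[0,0,0,0]]]' >/dev/null && python3 g.py 0.22 &&
python3 -m handwheel '[[[0,0,0,-0.025],[0,0,0,0]]]' >/dev/null && python3 g.py 0.22
```

```text
t12.17 ang 0.084  Mz -0.016  Fxyz [ 0.3 -0.5 -0. ] Ftool_y 0.6 Ftool_z -0.0 w 10.1 pos [ 566.2 -126.7   68.7]
t12.33 ang 0.107  Mz -0.072  Fxyz [-0.2 -1.3 -0.7] Ftool_y 1.1 Ftool_z 0.7 w 9.9 pos [ 566.2 -126.7   68.7]
t12.50 ang 0.133  Mz -0.060  Fxyz [-0.8 -0.9  0. ] Ftool_y 0.4 Ftool_z 1.1 w 9.6 pos [ 566.2 -126.7   68.7]
t12.67 ang 0.159  Mz -0.016  Fxyz [-0.5 -1.5 -0.8] Ftool_y 1.0 Ftool_z 1.2 w 9.7 pos [ 566.2 -126.7   68.7]
t12.83 ang 0.184  Mz -0.009  Fxyz [-0.5 -1.3 -0.1] Ftool_y 0.9 Ftool_z 1.1 w 10.2 pos [ 566.2 -126.7   68.7]
t13.00 ang 0.209  Mz -0.016  Fxyz [ 0.1 -1.4 -0.7] Ftool_y 1.3 Ftool_z 0.6 w 9.3 pos [ 566.2 -126.7   68.7]
t13.17 ang 0.234  Mz -0.118  Fxyz [ 1.  -1.2 -0.4] Ftool_y 1.6 Ftool_z -0.2 w 9.8 pos [ 566.2 -126.7   68.7]
t13.33 ang 0.259  Mz -0.110  Fxyz [ 0.2 -1.4 -0.4] Ftool_y 1.2 Ftool_z 0.6 w 9.8 pos [ 566.2 -126.7   68.7]
t13.50 ang 0.284  Mz -0.137  Fxyz [-0.  -2.4 -0.2] Ftool_y 1.9 Ftool_z 1.4 w 9.6 pos [ 566.2 -126.7   68.7]
t13.67 ang 0.309  Mz -0.076  Fxyz [ 0.3 -0.6  0.3] Ftool_y 0.6 Ftool_z 0.1 w 9.8 pos [ 566.2 -126.7   68.7]
t13.83 ang 0.334  Mz -0.130  Fxyz [-0.9 -1.8 -0.6] Ftool_y 0.8 Ftool_z 1.8 w 9.8 pos [ 566.2 -126.7   68.7]
t14.00 ang 0.359  Mz -0.189  Fxyz [-1.  -1.6 -0.8] Ftool_y 0.6 Ftool_z 1.8 w 9.8 pos [ 566.2 -126.7   68.7]
t14.17 ang 0.384  Mz -0.291  Fxyz [-0.1 -1.7 -0.7] Ftool_y 1.2 Ftool_z 1.2 w 9.5 pos [ 566.2 -126.7   68.7]
STOP
```

```bash
python3 -m handwheel '[[[0,0,0,-0.012],[0,0,0,0]]]' >/dev/null; python3 g.py
python3 -m handwheel '[[[0,0,0,0.06],[0,0,0,0.06],[0,0,0,0.06],[0,0,0,0.06],[0,0,0,0.06],[0,0,0,0.06],[0,0,0,0.06],[0,0,0,0.04]]]' >/dev/null
python3 -m handwheel '[[[0,0,0,0.02],[0,0,0,0]]]' >/dev/null; python3 g.py 0.22 &&
python3 -m handwheel '[[[0,0,0,0.025],[0,0,0,0]]]' >/dev/null && python3 g.py 0.22 &&
python3 -m handwheel '[[[0,0,0,0.025],[0,0,0,0]]]' >/dev/null && python3 g.py 0.22 &&
python3 -m handwheel '[[[0,0,0,0.025],[0,0,0,0]]]' >/dev/null && python3 g.py 0.22 &&
python3 -m handwheel '[[[0,0,0,0.025],[0,0,0,0]]]' >/dev/null && python3 g.py 0.22 &&
python3 -m handwheel '[[[0,0,0,0.025],[0,0,0,0]]]' >/dev/null && python3 g.py 0.22 &&
python3 -m handwheel '[[[0,0,0,0.025],[0,0,0,0]]]' >/dev/null && python3 g.py 0.22 &&
python3 -m handwheel '[[[0,0,0,0.025],[0,0,0,0]]]' >/dev/null && python3 g.py 0.22 &&
python3 -m handwheel '[[[0,0,0,0.025],[0,0,0,0]]]' >/dev/null && python3 g.py 0.22 &&
python3 -m handwheel '[[[0,0,0,0.025],[0,0,0,0]]]' >/dev/null && python3 g.py 0.22 &&
python3 -m handwheel '[[[0,0,0,0.025],[0,0,0,0]]]' >/dev/null && python3 g.py 0.22 &&
python3 -m handwheel '[[[0,0,0,0.025],[0,0,0,0]]]' >/dev/null && python3 g.py 0.22
```

```text
t14.33 ang 0.395  Mz -0.279  Fxyz [-0.  -1.7 -0.6] Ftool_y 1.2 Ftool_z 1.2 w 9.8 pos [ 566.2 -126.7   68.7]
t15.17 ang -0.086  Mz 0.005  Fxyz [ 0.1 -1.2 -0.1] Ftool_y 1.2 Ftool_z 0.2 w 9.9 pos [ 566.1 -126.6   68.7]
t15.33 ang -0.111  Mz 0.100  Fxyz [-0.3 -0.2 -0.7] Ftool_y 0.1 Ftool_z 0.4 w 9.8 pos [ 566.2 -126.7   68.7]
t15.50 ang -0.135  Mz 0.115  Fxyz [-1.1 -1.5 -0.5] Ftool_y 1.2 Ftool_z 1.4 w 10.1 pos [ 566.1 -126.7   68.7]
t15.67 ang -0.160  Mz 0.146  Fxyz [-0.3 -1.  -0.5] Ftool_y 0.9 Ftool_z 0.5 w 9.7 pos [ 566.1 -126.6   68.7]
t15.83 ang -0.185  Mz 0.089  Fxyz [-1.  -0.8 -0.4] Ftool_y 0.6 Ftool_z 1.1 w 9.6 pos [ 566.1 -126.7   68.7]
t16.00 ang -0.210  Mz 0.153  Fxyz [-0.4 -1.1 -0.6] Ftool_y 1.0 Ftool_z 0.6 w 9.7 pos [ 566.1 -126.6   68.7]
t16.17 ang -0.235  Mz 0.184  Fxyz [-1.3 -0.7 -0.7] Ftool_y 0.6 Ftool_z 1.4 w 9.8 pos [ 566.1 -126.6   68.7]
t16.33 ang -0.260  Mz 0.296  Fxyz [-0.8 -1.2 -0.2] Ftool_y 1.1 Ftool_z 1.0 w 9.9 pos [ 566.1 -126.6   68.7]
STOP
```

```bash
python3 -m handwheel '[[[0,0,0,0.015],[0,0,0,0]]]' >/dev/null; python3 g.py
python3 -m handwheel '[[[0,0,0,-0.06],[0,0,0,-0.06],[0,0,0,-0.06],[0,0,0,-0.06],[0,0,0,-0.06],[0,0,0,-0.06],[0,0,0,0]]]' >/dev/null; python3 g.py 0.22 &&
python3 -m handwheel '[[[0,0,0,-0.025],[0,0,0,0]]]' >/dev/null && python3 g.py 0.22 &&
python3 -m handwheel '[[[0,0,0,-0.025],[0,0,0,0]]]' >/dev/null && python3 g.py 0.22 &&
python3 -m handwheel '[[[0,0,0,-0.025],[0,0,0,0]]]' >/dev/null && python3 g.py 0.22 &&
python3 -m handwheel '[[[0,0,0,-0.025],[0,0,0,0]]]' >/dev/null && python3 g.py 0.22 &&
python3 -m handwheel '[[[0,0,0,-0.025],[0,0,0,0]]]' >/dev/null && python3 g.py 0.22 &&
python3 -m handwheel '[[[0,0,0,-0.025],[0,0,0,0]]]' >/dev/null && python3 g.py 0.22 &&
python3 -m handwheel '[[[0,0,0,-0.025],[0,0,0,0]]]' >/dev/null && python3 g.py 0.22 &&
python3 -m handwheel '[[[0,0,0,-0.025],[0,0,0,0]]]' >/dev/null && python3 g.py 0.22 &&
python3 -m handwheel '[[[0,0,0,-0.025],[0,0,0,0]]]' >/dev/null && python3 g.py 0.22 &&
python3 -m handwheel '[[[0,0,0,-0.025],[0,0,0,0]]]' >/dev/null && python3 g.py 0.22 &&
python3 -m handwheel '[[[0,0,0,-0.025],[0,0,0,0]]]' >/dev/null && python3 g.py 0.22 &&
python3 -m handwheel '[[[0,0,0,-0.025],[0,0,0,0]]]' >/dev/null && python3 g.py 0.22 &&
python3 -m handwheel '[[[0,0,0,-0.025],[0,0,0,0]]]' >/dev/null && python3 g.py 0.22 &&
python3 -m handwheel '[[[0,0,0,-0.025],[0,0,0,0]]]' >/dev/null && python3 g.py 0.22 &&
python3 -m handwheel '[[[0,0,0,-0.025],[0,0,0,0]]]' >/dev/null && python3 g.py 0.22 &&
python3 -m handwheel '[[[0,0,0,-0.025],[0,0,0,0]]]' >/dev/null && python3 g.py 0.22
```

```text
t16.50 ang -0.276  Mz 0.311  Fxyz [-1.4 -0.5 -0.6] Ftool_y 0.3 Ftool_z 1.4 w 9.9 pos [ 566.1 -126.6   68.7]
t17.08 ang 0.086  Mz -0.005  Fxyz [ 0.3 -1.3 -0.5] Ftool_y 1.3 Ftool_z 0.3 w 9.7 pos [ 566.1 -126.7   68.7]
t17.25 ang 0.109  Mz -0.081  Fxyz [-0.8 -1.2  0.2] Ftool_y 0.7 Ftool_z 1.3 w 10.1 pos [ 566.1 -126.7   68.7]
t17.42 ang 0.135  Mz -0.061  Fxyz [ 0.  -0.3 -0.2] Ftool_y 0.3 Ftool_z 0.1 w 10.0 pos [ 566.2 -126.7   68.7]
t17.58 ang 0.161  Mz -0.094  Fxyz [-0.8 -1.6 -0.3] Ftool_y 1.0 Ftool_z 1.4 w 10.0 pos [ 566.2 -126.7   68.7]
t17.75 ang 0.186  Mz -0.030  Fxyz [-0.9  0.  -1.3] Ftool_y -0.4 Ftool_z 0.7 w 9.9 pos [ 566.2 -126.7   68.7]
t17.92 ang 0.211  Mz -0.015  Fxyz [-1.2 -1.7  0.1] Ftool_y 0.8 Ftool_z 1.9 w 9.9 pos [ 566.2 -126.7   68.7]
t18.08 ang 0.236  Mz -0.124  Fxyz [-1.  -1.4 -0.7] Ftool_y 0.6 Ftool_z 1.6 w 9.4 pos [ 566.2 -126.7   68.7]
t18.25 ang 0.261  Mz -0.098  Fxyz [-1.6 -0.5 -0.1] Ftool_y -0.6 Ftool_z 1.6 w 9.8 pos [ 566.2 -126.7   68.7]
t18.42 ang 0.286  Mz -0.118  Fxyz [-0.7 -1.1 -0.3] Ftool_y 0.4 Ftool_z 1.2 w 10.2 pos [ 566.2 -126.7   68.7]
t18.58 ang 0.3
[... 153 characters left out ...]
0.6 Ftool_z 1.9 w 9.9 pos [ 566.2 -126.7   68.7]
t18.92 ang 0.361  Mz -0.113  Fxyz [-1.2 -2.1 -0.3] Ftool_y 0.8 Ftool_z 2.3 w 9.8 pos [ 566.2 -126.7   68.7]
t19.08 ang 0.386  Mz -0.132  Fxyz [-0.9 -1.4  0.3] Ftool_y 0.5 Ftool_z 1.6 w 10.0 pos [ 566.2 -126.8   68.7]
t19.25 ang 0.411  Mz -0.014  Fxyz [-1.5 -1.2 -0.1] Ftool_y -0.1 Ftool_z 1.9 w 10.1 pos [ 566.2 -126.7   68.7]
t19.42 ang 0.436  Mz -0.076  Fxyz [-0.8 -1.7 -0.8] Ftool_y 0.7 Ftool_z 1.8 w 10.0 pos [ 566.2 -126.7   68.7]
t19.58 ang 0.461  Mz -0.034  Fxyz [-1.  -2.3 -0.9] Ftool_y 0.8 Ftool_z 2.4 w 9.8 pos [ 566.2 -126.7   68.7]
t19.75 ang 0.486  Mz -0.050  Fxyz [-0.7 -2.8 -0.4] Ftool_y 1.4 Ftool_z 2.5 w 9.6 pos [ 566.2 -126.7   68.7]
```

```bash
python3 -m handwheel '[[[0,0,0,-0.025],[0,0,0,0]]]' >/dev/null && python3 g.py 0.2 &&
python3 -m handwheel '[[[0,0,0,-0.025],[0,0,0,0]]]' >/dev/null && python3 g.py 0.2 &&
python3 -m handwheel '[[[0,0,0,-0.03],[0,0,0,-0.03],[0,0,0,0]]]' >/dev/null && python3 g.py 0.2 &&
python3 -m handwheel '[[[0,0,0,-0.04],[0,0,0,-0.04],[0,0,0,0]]]' >/dev/null && python3 g.py 0.2 &&
python3 -m handwheel '[[[0,0,0,-0.04],[0,0,0,-0.04],[0,0,0,0]]]' >/dev/null && python3 g.py 0.2 &&
python3 -m handwheel '[[[0,0,0,-0.04],[0,0,0,-0.04],[0,0,0,0]]]' >/dev/null && python3 g.py 0.2 &&
python3 -m handwheel '[[[0,0,0,-0.04],[0,0,0,-0.04],[0,0,0,0]]]' >/dev/null && python3 g.py 0.2 &&
python3 -m handwheel '[[[0,0,0,-0.04],[0,0,0,-0.04],[0,0,0,0]]]' >/dev/null && python3 g.py 0.2 &&
python3 -m handwheel '[[[0,0,0,-0.04],[0,0,0,-0.04],[0,0,0,0]]]' >/dev/null && python3 g.py 0.2 &&
python3 -m handwheel '[[[0,0,0,-0.04],[0,0,0,-0.04],[0,0,0,0]]]' >/dev/null && python3 g.py 0.2
```

```text
t19.92 ang 0.511  Mz -0.002  Fxyz [-1.2 -1.9 -0.7] Ftool_y 0.3 Ftool_z 2.2 w 10.2 pos [ 566.2 -126.7   68.7]
t20.08 ang 0.536  Mz -0.021  Fxyz [-0.5 -3.4 -1.1] Ftool_y 1.7 Ftool_z 3.0 w 9.6 pos [ 566.2 -126.8   68.7]
t20.33 ang 0.595  Mz -0.013  Fxyz [ 0.5 -2.2 -0.8] Ftool_y 1.6 Ftool_z 1.5 w 10.0 pos [ 566.2 -126.7   68.7]
t20.58 ang 0.675  Mz -0.049  Fxyz [ 0.1 -3.  -1.1] Ftool_y 1.7 Ftool_z 2.5 w 9.8 pos [ 566.2 -126.8   68.7]
t20.83 ang 0.754  Mz -0.027  Fxyz [-0.2 -2.5 -1.1] Ftool_y 0.9 Ftool_z 2.3 w 9.5 pos [ 566.2 -126.8   68.7]
t21.08 ang 0.833  Mz -0.021  Fxyz [-0.7 -2.1 -1.1] Ftool_y 0.1 Ftool_z 2.2 w 9.9 pos [ 566.2 -126.7   68.7]
t21.33 ang 0.913  Mz -0.073  Fxyz [ 0.4 -2.7 -1.2] Ftool_y 1.2 Ftool_z 2.4 w 9.6 pos [ 566.3 -126.8   68.7]
t21.58 ang 0.992  Mz -0.124  Fxyz [ 0.5 -2.9 -1.3] Ftool_y 1.1 Ftool_z 2.7 w 9.7 pos [ 566.2 -126.8   68.7]
t21.83 ang 1.072  Mz -0.054  Fxyz [ 0.  -2.2 -0.9] Ftool_y 0.3 Ftool_z 2.2 w 10.0 pos [ 566.3 -126.8   68.7]
t22.08 ang 1.152  Mz -0.060  Fxyz [ 0.5 -2.9 -1.8] Ftool_y 0.7 Ftool_z 2.9 w 10.1 pos [ 566.3 -126.8   68.7]
```

```bash
python3 -m handwheel '[[[0,0,0,-0.04],[0,0,0,-0.04],[0,0,0,0]]]' >/dev/null && python3 g.py 0.2 &&
python3 -m handwheel '[[[0,0,0,-0.04],[0,0,0,-0.04],[0,0,0,0]]]' >/dev/null && python3 g.py 0.2 &&
python3 -m handwheel '[[[0,0,0,-0.035],[0,0,0,-0.035],[0,0,0,0]]]' >/dev/null && python3 g.py 0.2
python3 - <<'E'
from h import *
im,d=bot.capture("wrist")
cv2.imwrite("pics/w4.png",im[:,:,::-1])
goto(np.array([566.2,-126.7,68.7])+60*np.array([np.cos(1.94),np.sin(1.94),0])); print(bot.get_obs()["joint_positions"].round(2))
E
```

```text
t22.33 ang 1.232  Mz -0.024  Fxyz [ 0.1 -2.9 -1.7] Ftool_y 0.0 Ftool_z 2.9 w 9.8 pos [ 566.3 -126.8   68.7]
t22.58 ang 1.312  Mz -0.050  Fxyz [ 1.  -3.2 -1.7] Ftool_y 0.7 Ftool_z 3.2 w 9.8 pos [ 566.3 -126.7   68.7]
t22.83 ang 1.382  Mz -0.003  Fxyz [ 0.4 -3.  -1.2] Ftool_y -0.1 Ftool_z 3.0 w 9.9 pos [ 566.3 -126.7   68.7]
t 22.88 tcp [ 566.3 -126.7   68.7] toolY ang 0.167 tilt [ 0. -0. -1.]
shift cm [ 0.   -1.22 -5.88]
[-0.35  0.6   1.56  0.    0.97 -0.52]
```

View pics/w4.png

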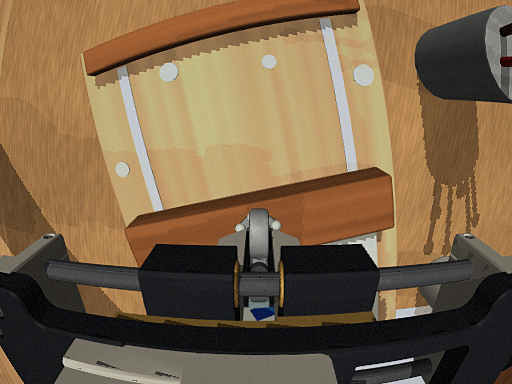

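```bash
python3 -m handwheel '[[[0,-0.06,-0.3,0],[0,-0.1,-0.5,0],[0,-0.12,-0.6,0],[0,0,0,0]]]' && python3 g.py 0.25 &&
python3 -m handwheel '[[[0,-0.14,-0.65,0],[0,-0.14,-0.65,0],[0,0,0,0]]]' >/dev/null && python3 g.py 0.25
```

```text
time: 23.22
tool_pos: [560.3, -111.7, 68.7]
tcp_rot: [-2.703, 1.569, 2.179]
contact_force: [-1.0, 0.2, -1.5]
grip_width: 10.0
t23.22 ang 1.384  Mz 0.070  Fxyz [-1.   0.2 -1.5] Ftool_y -0.9 Ftool_z -0.4 w 10.0 pos [ 560.3 -111.7   68.7]
t23.47 ang 1.384  Mz 0.018  Fxyz [-0.4  1.7 -0.4] Ftool_y -0.1 Ftool_z -1.8 w 9.8 pos [555.4 -99.3  68.7]
```

```bash
python3 -m handwheel '[[[0,-0.14,-0.65,0],[0,-0.14,-0.65,0],[0,-0.14,-0.65,0],[0,-0.14,-0.65,0],[0,-0.1,-0.4,0],[0,-0.06,-0.3,0],[0,0,0,0],[0,0,0,0]]]' >/dev/null && python3 g.py 0.25
python3 - <<'E'
from h import *
for c in ["top","wrist"]:
    im,d=bot.capture(c)
    if c=="top": im=cv2.resize(im[130:300,220:450],None,fx=3,fy=3,interpolation=cv2.INTER_CUBIC)
    cv2.imwrite(f"pics/{c}5.png",im[:,:,::-1])
E
```

```text
t24.13 ang 1.384  Mz -0.002  Fxyz [ 2.   4.4 -1.3] Ftool_y 2.7 Ftool_z -4.0 w 9.5 pos [543.2 -68.7  68.7]
```

View pics/top5.png

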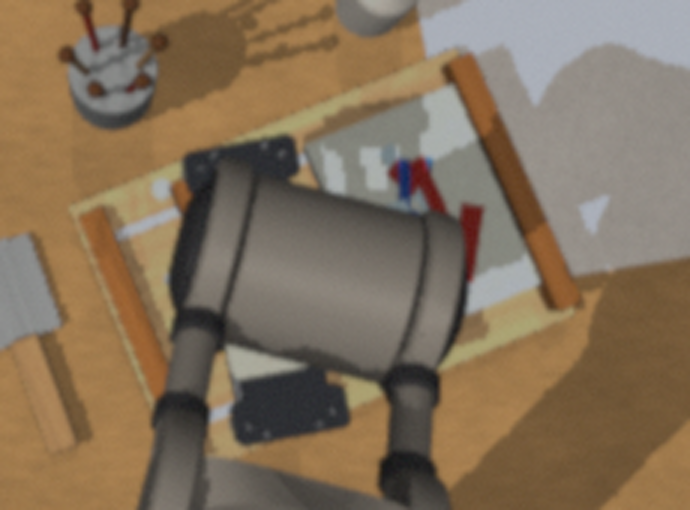

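View pics/wrist5.png

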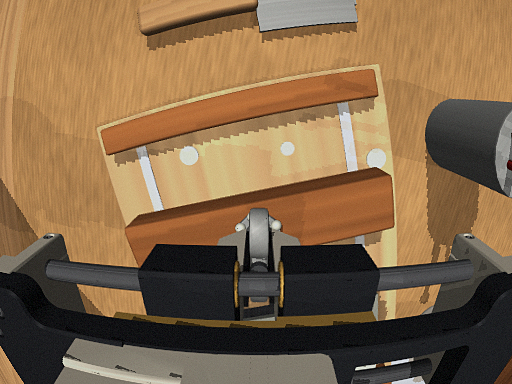

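```bash
python3 -m handwheel '[[[0,0,0,0],[0,0,0,0],[0,0,0,0],[0,0,0,0],[0,0,0,0],[0,0,0,0]]]' 0.5 && python3 g.py
python3 -m handwheel '[[[-1,0,0,0],[-2,0,0,0],[-3,0,0,0],[-3,0,0,0],[-3,0,0,0],[-2,0,0,0],[-2,0,0,0],[0,0,0,0]]]' && python3 g.py
python3 - <<'E'
from wing import *
for c,w in [("wrist",(200,330,110,260)),("top",(270,360,180,260)),("side",(200,330,200,300))]:
    cm.cache_clear(); cm(c)
    im,d=bot.capture(c); cv2.imwrite(f"pics/{c}6.png",im[:,:,::-1])
    if c!="top": wing(c,d,*w)
    for l,z in [("wing_top",96.5),("jaw_face",48.5),("canvas",18),("paint_bottle",0),("brush_pot",0),("scraper",0)]:
        r=bot.spot_point(c,l)
        if r: print(l,r[0]["conf"],world(c,*r[0]["point"],z=z).round(1))
E
```

```text
time: 24.73
tool_pos: [543.4, -69.9, 68.7]
tcp_rot: [-1.085, 1.571, -2.486]
contact_force: [-0.3, -0.2, 0.6]
grip_width: 43.3
t24.73 ang 1.384  Mz -0.008  Fxyz [-0.3 -0.2  0.6] Ftool_y -0.3 Ftool_z 0.2 w 43.3 pos [543.4 -69.9  68.7]
time: 25.4
tool_pos: [545.2, -70.2, 233.9]
tcp_rot: [1.139, 1.562, -0.262]
contact_force: [1.1, -0.4, 0.2]
grip_width: 46.0
t25.40 ang 1.384  Mz 0.013  Fxyz [ 1.1 -0.4  0.2] Ftool_y 1.0 Ftool_z 0.6 w 46.0 pos [545.2 -70.2 233.9]
wrist 451 mean [541.5 -64.8  95.7] rect 541.7 -67.2 9.4 52.4 long ang 1.752
wing_top 0.89 [542.9 -68.3  96.5]
jaw_face 0.88 [549.  -85.3  48.5]
canvas 0.66 [ 594.8 -202.7   18. ]
paint_bottle 0.56 [699.2  27.3   0. ]
brush_pot 0.78 [697.3  23.7   0. ]
scraper 0.87 [508.8  89.4   0. ]
paint_bottle 0.79 [ 759.4 -176.5    0. ]
brush_pot 0.96 [704.9  27.3   0. ]
scraper 0.93 [501.7  90.2   0. ]
side 177 mean [541.6 -71.3  94.7] rect 542.4 -69.7 10.8 52.7 long ang 1.76
wing_top 0.84 [539.4 -70.   96.5]
jaw_face 0.88 [550.9 -90.6  48.5]
canvas 0.62 [ 603. -202.   18.]
brush_pot 0.84 [698.   23.7   0. ]
```

View pics/wrist6.png

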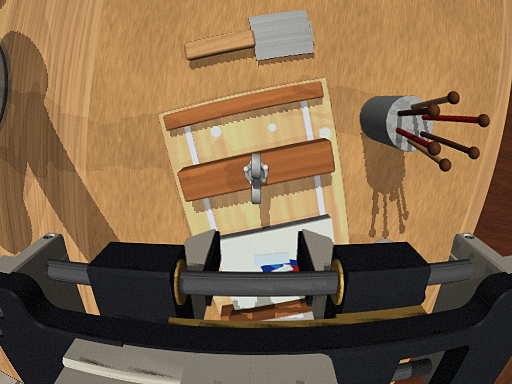

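View pics/side6.png

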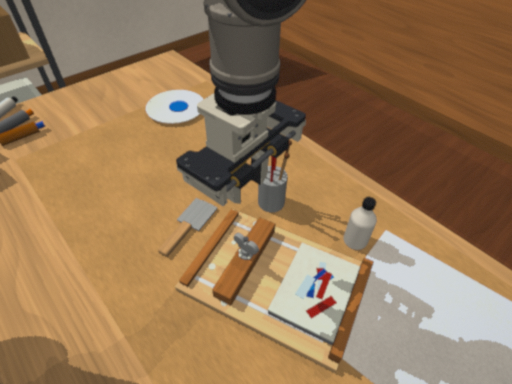

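```bash
python3 -m handwheel '[[[0,0,0,0],[0,0,0,0],[0,0,0,0],[0,0,0,0]]]' && python3 -c "
from plant import bot
print(bot.close_job())"
```

```text
time: 26.78
tool_pos: [543.4, -69.7, 228.7]
tcp_rot: [2.269, 1.571, 0.869]
contact_force: [-0.2, 0.1, 0.1]
grip_width: 45.7
the job is handed in; nothing more can be done
None
```

The knob broke free, is backed off to about 1.39 rad, and the jaw now stands about 62 mm back from where it started. I handed the job in at 26.8 s; no verdict is reported.

- **Rocking:** I pinched the wing and rocked it anticlockwise and clockwise to the solid end each way. The solid ends were at about +0.33 and −0.22 rad, reached twice on each side. On the third anticlockwise push the knob passed 0.45 rad and turned freely. The highest measured torque was about 0.31 N m, below the 0.5 N m limit; single readings scatter by roughly 0.05 N m.
- **Knob turn:** the gripper turned it 1.38 rad. Depth pictures after letting go show the wing turned about 1.39 to 1.41 rad.
- **Jaw:** I slid it straight back holding the knob. Both the gripper travel and the wing's position in the wrist and side cameras give about 62 mm.
- **Canvas and bystanders:** the pictures show none of them disturbed, and repeated detections agree with the start to within the networks' scatter of about 10 mm. Three points are weaker:
  - One wrist-camera report placed the paint bottle on the brush pot, an obvious mix-up.
  - The first top-view report of the bottle was also wrong, so its only start reading is from the side camera. It differs from the last top reading by about 16 mm. It stands upright in the last picture and the arm stayed well away from it.
  - One side-camera reading of the scraper at the start disagreed with the others by about 15 mm.
- **Release:** the gripper is open and about 160 mm above where it held the knob, with no contact force.

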